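# Clamp a block in a force-indicating bench vice

## Task

Set the alloy block down flat, midway along the open jaws of the blue bench vice and let go of it, then turn the black knob clockwise until the green tab pops out of the front side of the jaw carriage. Stop there, before the red band behind the green shows (that means overtightened), and let go with the block still clamped. Leave the solder reel, the bearing and the spanner where they lie.

Things in the scene. Friction and masses are not known exactly. Their poses are not given: they have to be found in the camera images.
- block_center (a point): centre of the loose bright alloy block with a tapped hole in its top, 0.11 kg: 32 (its x) x 36 (its y) x 34 mm high, standing upright on the bench. Take it across its 32 mm sides and put it in the vice with its own y along the vice's y (either way round), so that the fingers come down in front of and behind the block, clear of the jaws.
- vice: blue bench vice bolted to the bench, 76 x 206 mm, lying across in front of the robot. Origin at bench level; its y axis runs along the jaw travel, its -x axis to the front (robot's) side. The base plate is 12 mm high, the bed on it (40 mm wide) is 16 mm high; the fixed jaw is at +y, its gripping face at y = 50 mm; it is 40 mm wide and 38 mm high. The sprung jaw faces it from -y. Nothing but the knob is higher than 47 mm.
- bed (a point): point on top of the steel bed, 16 mm above the bench, 18 mm from the fixed jaw's face: an upright block with its foot centred here stands against the fixed jaw. Axes as the vice's.
- jaw: the sprung steel jaw (40 mm wide, 22 mm high); origin at the centre of its gripping face, 27 mm above the bench, axes as the vice's. The jaws stand open 42 to 46 mm at the start. The jaw is carried by springs (2.5 N per mm, 2 N preload) on the dark steel carriage behind it, so once it bears on the block the carriage goes on and the clamping force grows.
- knob_grip (a point): centre of the round black ribbed knob (38 mm diameter, 26 mm high, underside 54 mm and top 80 mm above the bench) on top of the vice's screw head, on its upright turning axis, half-way up. There are 12 mm of free space under its rim.
- knob (a joint): turn of the knob in rad, 0 to 8.4, growing clockwise seen from above (tightening). Drives the carriage 3 mm per rad towards the fixed jaw. The knob stays where it is left; it takes about 0.12 to 0.2 N m to turn. From the start 2.5 to 6 rad are needed in several grasps.
- tab (a joint): how far the indicator tab (15 mm wide, 8 mm thick, 28 mm above the bench) stands out of the carriage's front side, in m: 0 in (its green end flush with the dark steel), about 0.008 once it has popped out (only green shows), 0.014 when the red band shows too: overtightened. It pops at a clamping force that is set differently each time, between 6 and 19 N, and jumps to red after about another 0.6 rad of the knob. It does not go back in.
- solder_reel: grey solder reel with flanges, 56 x 52 x 36 mm, on the bench behind the vice; origin at its underside. Bystander.
- ball_bearing: small ball bearing, 22 mm diameter, 7 mm high, on the bench in front of the vice; origin at its underside. Bystander.
- spanner: combination spanner, 119 x 23 x 7 mm, on the bench behind the vice; origin at its underside. Bystander.

How it is judged:
By the outcome, as a careful person would: the job done as asked, in the order asked, and still so for the second after the job is handed in, with the robot touching nothing.
It also fails if it takes over 72 s, if anything falls off the work surface, if the arm or the gripper's body presses on something with over 40 N, if the wrist force passes 120 N, or if a joint passes its speed limit or range.

## Robot

A 6-joint arm with a two-finger parallel gripper is mounted at the origin on a cart in front of the work surface, level with it; the furniture and walls round the work are solid. World frame = base frame: x ahead of the robot, y to its left, z up, the work surface at z = 0. Lengths are in mm, angles in rad, forces in N, time in s.
With the tool pointing down it reaches from about 350 to 975 mm from the base axis. Payload 4.9 kg.
Tool frame: the origin (TCP) lies between the finger pads; the fingertips stand 22 mm ahead of it and the grasp point (between the pads) lies 3 mm ahead of it; z points along the fingers, y is the line along which they close (so a half turn about z gives the same grasp; the last joint's range is limited). The gripper opens to 85 mm and grips with 20 to 120 N. Pads are 22 mm wide; open, the fingers measure 114 mm over their backs; the gripper's body (76 mm by 85 mm) begins 54 mm behind the grasp point. The pads swing forward as they close: fully open they stand 13 mm farther back than shut.
Start: joints at [-1.278, 0.053, 1.613, -0, 1.476, -0.119], TCP at [250.155, -572.734, 253.304] pointing down, gripper open.
Joint ranges: [-3.01, 3.01], [-1.01, 2.22], [0.06, 2.58], [-1.02, 4.17], [0.09, 2.62], [-3.14, 3.14]. Speed limits (rad/s): [2.57, 2.57, 3.14, 3.14, 3.14, 3.14].

## Interface

Orientations are given as a unit quaternion [x, y, z, w].
In Python, from station import ctrl, eyes gives the robot as it stands. The module is installed in compiled form; this text tells all that it offers.
- The arm moves only by the tool drive_tool, never from a script. Its argument "plan" is a list that holds one entry, the list of rows, each a list of 7 numbers: the turn, a rotation vector about the tool's x, y, z in units of 6 degrees (1.0 is 6 degrees), then the shift along the tool's x, y, z in units of 40 mm (1.0 is 40 mm), then the opening, from 0 (shut) to 1 (fully open). A call has 1 to 12 rows; each row shifts and turns the commanded pose from where the row before left it, along the tool's axes as they then stand; what a row does not reach is not made up. A row lasts 1/12 s, in which the tool goes at most 41.7 mm and 7.16 degrees, less where a joint would pass 70% of its speed; a pose out of reach is approached as far as the arm can. A call is refused whole if a number of a shift passes 1 or a number of a turn 1, either way. A call with a gripper value outside its range is refused whole. The fingers move at their own pace and stop on an object; "grip_force" is the grip in N (left out, the last holds). Time passes only in rows, so rows that do not move let the fingers close. It gives the time, the measured TCP pose, the force, the opening and the grip force at its end, in the units of the state.
- ctrl.read_state(): the state, without advancing time (a new reading comes with each control period).
- eyes.capture(name): name is "side" or "top" or "wrist"; returns a dict with "pixels" (400x640x3 uint8, red, green, blue), "vertical_fov" (degrees; the focal length in pixels is half the picture's height over the tangent of half this angle, whatever the lens; pixels are square), "cx", "cy" (the principal point, pixels), "origin" and "attitude" of the camera in the world; the wrist camera has in their place "hand_eye" (4x4, takes a point from camera to tool coordinates, whose origin is the TCP and whose axes are the flange's). Camera axes: x right, y down, z forward; pixel columns grow to the right and rows downward; lengths in mm; the calibration is good to about 2 mm. A picture is of the moment at which its call begins: read the wrist's pose just before it. There is no depth.
- ctrl.job_done(): hands the job in; it is judged then, once.
Trained networks look in a picture, given as the dict that the camera call returned (one of the last four; its "shot" number tells which), for a name from the list of things; names that differ only in an ending like _2 or _b are one class to them, and where a whole thing is asked for, a point or a joint stands for the part that bears it (a point fixed in the world has none). Each returns a list of dicts, best first, with "confidence" (0 to 1); they miss things now and then, are a little off and sometimes report something else, mostly with a low value. They report only what shows in the picture. A call takes as long as a camera call.
- eyes.recognise(picture, target): "at" ([column, row] in pixels, amid what is visible of it).
- eyes.place_of(picture, target): "at" ([column, row] in pixels: a listed point, or the origin of a listed thing).
The state is a dict: "clock": time; "joint_positions": joint angles; "qd": joint speeds; "effort": joint torques, N m; "eef_pos": TCP position; "tcp_rot": TCP orientation; "wrist_force": force on the tool from outside, world axes, zero at the start; "torque": the same for the moment, N m; "width": finger opening in mm; "finger_force": force on a finger pad.
Only numpy, scipy, OpenCV 4.12 (cv2) and the standard library are available. Lean on these libraries where they do the work, as an engineer would, in place of code of your own. Each camera call takes 0.05 s, during which the arm holds its last target. There are 200 camera calls.

## Working session

There is one attempt and no reset: what is moved stays moved. The work goes in short steps, Python scripts to look and compute and a tool call to move; the robot and the scene stay as the last step left them, time stands still between calls to the robot, and variables do not carry over. Pictures are saved under pics/ and viewed, at most 10 in all, crops included, and the job is handed in when it is done.

Besides the shell and the picture viewer there is one more tool, called after "Call:" by a JSON object that holds its "fn" and its "kwargs", one argument or row to a line. drive_tool: Moves the arm, as the interface text tells. Its arguments: {"type":"object","properties":{"plan":{"type":"array","items":{"type":"array","items":{"type":"array","items":{"type":"number"}}}},"grip_force":{"type":"number"}},"required":["plan"]}

```bash
mkdir -p pics
cat > h.py <<'E'
import numpy as np, cv2
from station import ctrl, eyes
from scipy.spatial.transform import Rotation as R
def cam(name):
    s=ctrl.read_state(); p=eyes.capture(name)
    if name=="wrist":
        T=np.eye(4);T[:3,:3]=R.from_quat(s["tcp_rot"]).as_matrix();T[:3,3]=s["eef_pos"]
        M=T@np.array(p["hand_eye"])
    else:
        M=np.eye(4); a=np.array(p["attitude"],float)
        M[:3,:3]=R.from_quat(a).as_matrix() if a.size==4 else a.reshape(3,3); M[:3,3]=p["origin"]
    return p,M
def f(p): return 200/np.tan(np.radians(p["vertical_fov"])/2)
def ray(p,M,uv):
    d=M[:3,:3]@np.array([(uv[0]-p["cx"])/f(p),(uv[1]-p["cy"])/f(p),1]); return M[:3,3],d
def onz(p,M,uv,z):
    o,d=ray(p,M,uv); return o+d*(z-o[2])/d[2]
def proj(p,M,X):
    c=M[:3,:3].T@(np.array(X)-M[:3,3]); return [p["cx"]+f(p)*c[0]/c[2],p["cy"]+f(p)*c[1]/c[2]]
def save(p,n,crop=None,k=1):
    im=p["pixels"][:,:,::-1]
    if crop: im=im[crop[1]:crop[3],crop[0]:crop[2]]
    cv2.imwrite("pics/"+n,cv2.resize(im,None,fx=k,fy=k,interpolation=cv2.INTER_CUBIC))
E
python3 - <<'E'
from h import *
np.set_printoptions(precision=1,suppress=True)
Z={"block_center":17,"vice":0,"bed":16,"jaw":27,"knob_grip":67,"solder_reel":0,"ball_bearing":0,"spanner":0}
ims=[]
for c in ("top","side"):
    p,M=cam(c); print(c,p["attitude"],p["origin"],p["vertical_fov"]); ims.append(p["pixels"])
    for k,z in Z.items():
        for r in eyes.place_of(p,k)[:2]: print(k,np.array(r["at"]),round(r["confidence"],2),onz(p,M,r["at"],z))
cv2.imwrite("pics/a.png",cv2.resize(np.vstack(ims),(480,600))[:,:,::-1])
cv2.imwrite("pics/top.png",ims[0][:,:,::-1]);cv2.imwrite("pics/side.png",ims[1][:,:,::-1])
print(ctrl.read_state())
E
```

```text
top [ 0.7 -0.7  0.1 -0.1] [ 341.9   33.3 1039.3] 44.05205695929871
block_center [229.8 215.7] 0.59 [537.9 233.5  17. ]
vice [378.5 237.2] 0.83 [502.3 -81.1   0. ]
bed [366.8 240.2] 0.91 [493.  -54.9  16. ]
jaw [378.5 238.1] 0.72 [496.3 -78.1  27. ]
knob_grip [426.2 219. ] 0.89 [ 531.  -169.4   67. ]
knob_grip [345.5 184.5] 0.64 [598.4  -6.8  67. ]
solder_reel [347.8 183.4] 0.89 [618.7 -14.5   0. ]
solder_reel [379.9 235.4] 0.38 [506.2 -84.1   0. ]
ball_bearing [372.3 291.8] 0.51 [388.2 -68.1   0. ]
ball_bearing [363.3 239.2] 0.38 [497.3 -48.9   0. ]
spanner [399.5 185.3] 0.5 [ 617.2 -127.     0. ]
side [-0.1  0.9 -0.5  0. ] [483.6 732.2 577.5] 56.82680330307995
block_center [330.7 277.4] 0.91 [531.7 235.8  17. ]
vice [355.1 193. ] 0.92 [497.5 -82.1   0. ]
jaw [355.4 185. ] 0.44 [497.7 -80.6  27. ]
knob_grip [344.9 153.6] 0.47 [ 533.  -174.5   67. ]
knob_grip [355.8 192.2] 0.31 [494.3   8.9  67. ]
solder_reel [309.3 206. ] 0.62 [611.7 -12.4   0. ]
spanner [315.6 179.5] 0.42 [ 611.9 -136.8    0. ]
{'clock': 0.9, 'joint_positions': array([-1.3,  0.1,  1.6,  0. ,  1.5, -0.1]), 'qd': array([-0., -0.,  0., -0., -0.,  0.]), 'effort': array([ -0. , -39.4, -37. ,  -0. ,   0. ,  -0. ]), 'eef_pos': array([ 250.2, -572.7,  253.3]), 'tcp_rot': array([ 1. ,  0.2,  0. , -0. ]), 'wrist_force': array([-0.5,  0.1, -0.3]), 'torque': array([-0., -0.,  0.]), 'finger_force': 0.0, 'width': 85.44769476309729}
```

View pics/top.png

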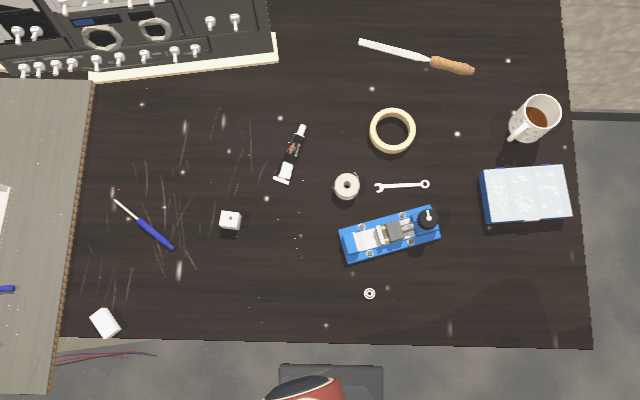

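View pics/side.png

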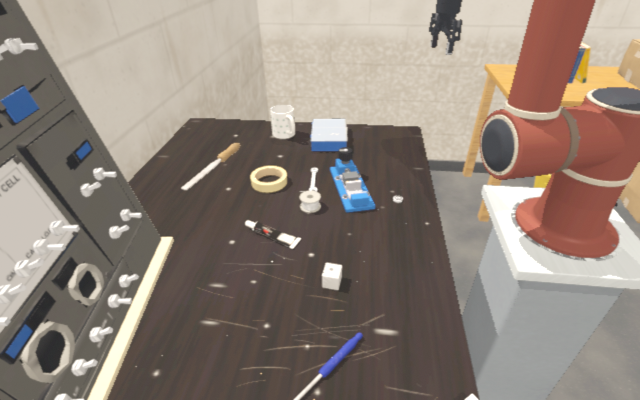

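The top view shows the block at (230,220), the vice at (390,235) with its knob at (427,218), the bearing at (370,294), the reel at (347,186) and the spanner at (402,186). The side view agrees. I'll go above the block next.

```bash
cat >> h.py <<'E'
def goto(X,yaw=None):
    "units: shift (tool axes, /40 mm) at the present orientation, and z turn (/6deg) so that tool y lies along yaw mod 180"
    s=ctrl.read_state(); m=R.from_quat(s["tcp_rot"]).as_matrix()
    print("tcp",s["eef_pos"].round(1),"tooly deg",np.degrees(np.arctan2(m[1,1],m[0,1])).round(2),"tilt",np.degrees(m[:2,2]).round(2),"q",s["joint_positions"].round(2),"w",round(s["width"],1))
    if X is not None: print("shift units",(m.T@(np.array(X)-s["eef_pos"])/40).round(3))
    if yaw is not None:
        d=-(yaw-np.degrees(np.arctan2(m[1,1],m[0,1]))); d=(d+90)%180-90; print("turn z units",round(d/6,3))
E
python3 - <<'E'
from h import *
np.set_printoptions(precision=3,suppress=True)
goto([534,235,230])
p=eyes.capture("wrist");print(p["hand_eye"],p["vertical_fov"])
E
```

```text
tcp [ 250.2 -572.7  253.3] tooly deg -66.4 tilt [0. 0.] q [-1.28  0.05  1.61  0.    1.48 -0.12] w 85.4
shift units [ 14.586 -15.665   0.583]
[[   0.002   -0.947   -0.322   83.149]
 [   1.       0.002   -0.      -0.504]
 [   0.001   -0.322    0.947 -120.191]
 [   0.       0.       0.       1.   ]] 70.76641190595734
```

Call:
{"fn": "drive_tool", "kwargs": {
  "plan": [
    [[0, 0, 0, 0.663, -0.712, 0.0, 1], [0, 0, 0, 0.663, -0.712, 0.0, 1], [0, 0, 0, 0.663, -0.712, 0.0, 1], [0, 0, 0, 0.663, -0.712, 0.0, 1], [0, 0, 0, 0.663, -0.712, 0.0, 1], [0, 0, 0, 0.663, -0.712, 0.0, 1], [0, 0, 0, 0.663, -0.712, 0.0, 1], [0, 0, 0, 0.663, -0.712, 0.0, 1], [0, 0, 0, 0.663, -0.712, 0.0, 1], [0, 0, 0, 0.663, -0.712, 0.0, 1], [0, 0, 0, 0.663, -0.712, 0.0, 1]]
  ]
}}

```text
clock: 1.87
eef_pos: [392.3, -167.1, 253.6]
tcp_rot: [0.979, 0.204, 0.0, 0.0]
wrist_force: [1.3, -0.6, -0.4]
width: 85.5
finger_force: 0.0
```

Call:
{"fn": "drive_tool", "kwargs": {
  "plan": [
    [[0, 0, 0, 0.663, -0.712, 0.05, 1], [0, 0, 0, 0.663, -0.712, 0.05, 1], [0, 0, 0, 0.663, -0.712, 0.05, 1], [0, 0, 0, 0.663, -0.712, 0.05, 1], [0, 0, 0, 0.663, -0.712, 0.05, 1], [0, 0, 0, 0.663, -0.712, 0.05, 1], [0, 0, 0, 0.663, -0.712, 0.05, 1], [0, 0, 0, 0.663, -0.712, 0.05, 1], [0, 0, 0, 0.663, -0.712, 0.05, 1], [0, 0, 0, 0.663, -0.712, 0.05, 1], [0, 0, 0, 0.663, -0.712, 0.05, 1], [0, 0, 0, 0, 0, 0, 1]]
  ]
}}

```text
clock: 2.87
eef_pos: [534.7, 240.1, 230.3]
tcp_rot: [0.978, 0.207, -0.0, -0.001]
wrist_force: [-0.3, -1.0, -0.3]
width: 85.0
finger_force: 0.0
```

Run:
```python
from h import *
np.set_printoptions(precision=1,suppress=True)
goto([534,235,150])
p,M=cam("wrist"); save(p,"w1.png")
for r in eyes.place_of(p,"block_center"): print(r,onz(p,M,r["at"],17))
g=cv2.cvtColor(p["pixels"],cv2.COLOR_RGB2GRAY)
b=(g>120).astype(np.uint8); n,l,st,c=cv2.connectedComponentsWithStats(b)
for i in range(1,n):
    if st[i,4]>300: print(st[i],c[i])
```

```text
tcp [534.7 240.1 230.3] tooly deg -66.11 tilt [-0.1  0.1] q [ 0.3 -0.   1.7  0.   1.4  1.4] w 85.0
shift units [-0.1  0.1  2. ]
{'at': [320.5, 176.2], 'confidence': 0.8} [532.2 233.6  17. ]
[    0     0   183   400 27642] [ 46.3 226.6]
[ 121   21   97  164 1633] [161.1 103.6]
[498  47  36  33 498] [517.6  61.2]
[466  83  35  29 423] [482.6  95.1]
[ 604   95   36   81 2063] [624.3 137.9]
[ 415  109   48   46 1033] [439.7 131.3]
[ 300  157   42   45 1185] [320.6 179.4]
[ 494  174  142   70 3313] [545.6 206. ]
[ 451  248  173   67 7470] [532.  279.9]
[189 250  40  54 704] [207.4 276.7]
[403 250  39  54 701] [423.2 276.3]
[ 220  305  115   56 2745] [262.5 333. ]
[ 135  362   50   38 1278] [160.2 384.2]
[447 384  50  16 419] [465.3 394.1]
```

View pics/w1.png

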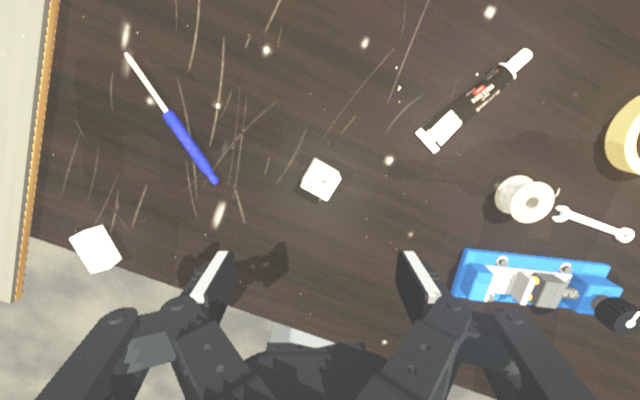

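The block shows at (320,180), rotated roughly 25-30° in the image. The white slab at (95,248) is something else, and the vice is at the right. I'll go lower for its yaw.

Call:
{"fn": "drive_tool", "kwargs": {
  "plan": [
    [[0, 0, 0, -0.05, 0.06, 0.6, 1], [0, 0, 0, -0.05, 0.06, 0.6, 1], [0, 0, 0, 0, 0, 0.6, 1], [0, 0, 0, 0, 0, 0.6, 1], [0, 0, 0, 0, 0, 0, 1], [0, 0, 0, 0, 0, 0, 1]]
  ]
}}

```text
clock: 3.47
eef_pos: [531.2, 227.6, 134.3]
tcp_rot: [0.979, 0.204, -0.002, 0.0]
wrist_force: [-0.2, -0.5, 0.9]
width: 85.1
finger_force: 0.0
```

Run:
```python
from h import *
np.set_printoptions(precision=1,suppress=True)
goto(None)
p,M=cam("wrist"); 
for r in eyes.place_of(p,"block_center")[:1]: print(r,onz(p,M,r["at"],17))
c=proj(p,M,onz(p,M,r["at"],17)); u,v=int(c[0]),int(c[1])
save(p,"w2.png",(u-70,v-70,u+70,v+70),4)
print("crop origin",u-70,v-70)
g=cv2.cvtColor(p["pixels"],cv2.COLOR_RGB2GRAY)
for t in (120,170,200,225):
  b=(g>t).astype(np.uint8); n,l,st,cc=cv2.connectedComponentsWithStats(b); i=l[v-5:v+5,u-5:u+5].max()
  cs=max(cv2.findContours((l==i).astype(np.uint8),0,2)[0],key=cv2.contourArea)
  ap=cv2.approxPolyDP(cv2.convexHull(cs),4,True)[:,0]; print(t,ap.tolist())
  W=np.array([onz(p,M,q,34)[:2] for q in ap]);print(W.tolist(),cv2.minAreaRect(np.float32([onz(p,M,q,34)[:2] for q in cs[:,0]])))
```

```text
tcp [531.2 227.6 134.3] tooly deg -66.49 tilt [-0.2 -0.1] q [ 0.3  0.1  1.8 -0.   1.3  1.4] w 85.1
{'at': [310.0, 195.4], 'confidence': 0.7} [531.3 233.6  17. ]
crop origin 240 125
120 [[302, 169], [336, 188], [338, 200], [319, 229], [282, 210]]
[[554.6916895635386, 250.306033350929], [551.1509103540669, 218.63533917555407], [542.344298607574, 212.70284211641285], [511.7179033040729, 216.43380865820257], [515.3507551403658, 252.08496936453125]] ((533.2975463867188, 233.28683471679688), (39.51435089111328, 41.260982513427734), 83.8161849975586)
170 [[303, 169], [336, 190], [338, 199], [320, 228], [283, 210]]
[[555.0125777570851, 249.5722642013191], [549.5912369762923, 217.90928148339287], [543.1435111116549, 213.07713574173246], [512.930646706458, 216.028664511991], [515.6882088302426, 251.31375636533664]] ((533.387451171875, 233.16580200195312), (38.5234260559082, 40.16794204711914), 83.9957046508789)
200 [[302, 170], [335, 188], [337, 200], [319, 228], [283, 210]]
[[553.9343683022172, 249.98900342313047], [550.8226859581089, 219.38569246453207], [542.011204156461, 213.46420152054046], [512.5855275382032, 216.8171857461151], [515.6882088302426, 251.31375636533664]] ((533.3111572265625, 233.12445068359375), (37.993568420410156, 39.74788284301758), 83.78903198242188)
225 [[303, 170], [335, 188], [337, 200], [319, 228], [283, 210]]
[[554.255639684388, 249.25436769642508], [550.8226859581089, 219.38569246453207], [542.011204156461, 213.46420152054046], [512.5855275382032, 216.8171857461151], [515.6882088302426, 251.31375636533664]] ((533.2871704101562, 232.84002685546875), (37.099952697753906, 39.185848236083984), 84.84534454345703)
```

View pics/w2.png

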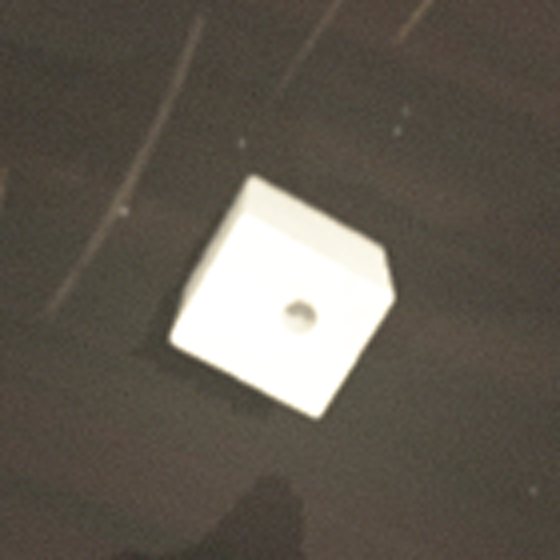

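The block's top-face corners are at (337,200), (319,229), (283,210) and (302,180). That puts the centre near (530,233), its x axis at about -6°, and the 32 mm side along that axis.

Call:
{"fn": "drive_tool", "kwargs": {
  "plan": [
    [[0, 0, -1, 0, 0, 0.1, 1], [0, 0, -1, 0, 0, 0.1, 1], [0, 0, -1, 0, 0, 0.1, 1], [0, 0, -1, 0, 0, 0.1, 1], [0, 0, -1, 0, 0, 0.1, 1], [0, 0, -1, 0, 0, 0.1, 1], [0, 0, -1, 0, 0, 0.1, 1], [0, 0, -1, 0, 0, 0.1, 1], [0, 0, -1, 0, 0, 0, 1], [0, 0, -1, 0, 0, 0, 1], [0, 0, -0.1, 0, 0, 0, 1], [0, 0, 0, 0, 0, 0, 1]]
  ]
}}

```text
clock: 4.57
eef_pos: [533.6, 229.2, 105.6]
tcp_rot: [0.743, 0.67, 0.002, 0.001]
wrist_force: [0.1, 0.6, 0.5]
width: 85.3
finger_force: 0.0
```

Run:
```python
from h import *
np.set_printoptions(precision=1,suppress=True)
p,M=cam("wrist"); 
for r in eyes.place_of(p,"block_center")[:1]: print(r,onz(p,M,r["at"],17))
u,v=map(int,r["at"])
g=cv2.cvtColor(p["pixels"],cv2.COLOR_RGB2GRAY)
for t in (180,225):
  b=(g>t).astype(np.uint8); n,l,st,cc=cv2.connectedComponentsWithStats(b); i=l[v-5:v+5,u-5:u+5].max()
  cs=max(cv2.findContours((l==i).astype(np.uint8),0,2)[0],key=cv2.contourArea)
  ap=cv2.approxPolyDP(cv2.convexHull(cs),4,True)[:,0]; print(t,ap.tolist())
  print([onz(p,M,q,34)[:2] for q in ap])
goto([530,233,29],-6)
```

```text
{'at': [308.4, 204.7], 'confidence': 0.62} [528.8 235.2  17. ]
180 [[328, 180], [331, 236], [289, 238], [291, 180]]
[array([545.7, 258.5]), array([544.1, 214.6]), array([512.3, 216.2]), array([519.7, 261.2])]
225 [[328, 181], [330, 237], [288, 237], [291, 181]]
[array([545.6, 257.8]), array([543.3, 213.8]), array([511.7, 217.1]), array([519.6, 260.4])]
tcp [533.1 229.1 104.7] tooly deg -5.93 tilt [0.1 0. ] q [ 0.3  0.1  1.8 -0.   1.2  0.4] w 85.4
shift units [ 0.1 -0.1  1.9]
turn z units 0.012
```

Call:
{"fn": "drive_tool", "kwargs": {
  "plan": [
    [[0, 0, 0, 0.09, -0.085, 0.4, 1], [0, 0, 0, 0, 0, 0.5, 1], [0, 0, 0, 0, 0, 0.5, 1], [0, 0, 0, 0, 0, 0.35, 1], [0, 0, 0, 0, 0, 0.14, 1], [0, 0, 0, 0, 0, 0, 1], [0, 0, 0, 0, 0, 0, 0.2], [0, 0, 0, 0, 0, 0, 0.2], [0, 0, 0, 0, 0, 0, 0.2], [0, 0, 0, 0, 0, 0, 0.2], [0, 0, 0, 0, 0, 0, 0.2], [0, 0, 0, 0, 0, 0, 0.2]]
  ],
  "grip_force": 40
}}

```text
clock: 5.67
eef_pos: [530.2, 233.2, 28.9]
tcp_rot: [0.742, 0.67, 0.001, 0.0]
wrist_force: [-0.6, -0.4, 2.9]
width: 31.4
finger_force: 41.3
```

Call:
{"fn": "drive_tool", "kwargs": {
  "plan": [
    [[0, 0, 0, 0, 0, -0.4, 0.2], [0, 0, 0, 0, 0, -0.8, 0.2], [0, 0, 0, 0, 0, -0.9, 0.2], [0, 0, 0, -0.3, 0, -0.9, 0.2], [0, 0, 0, -0.7, 0, -0.6, 0.2], [0, 0, 0, -0.9, -0.05, -0.1, 0.2], [0, 0, 0, -0.9, -0.05, 0, 0.2], [0, 0, 0, -0.9, -0.05, 0, 0.2], [0, 0, 0, -0.9, -0.05, 0, 0.2], [0, 0, 0, -0.6, -0.05, 0, 0.2], [0, 0, 0, -0.3, 0, 0, 0.2], [0, 0, 0, 0, 0, 0, 0.2]]
  ]
}}

```text
clock: 6.67
eef_pos: [496.6, 13.2, 175.4]
tcp_rot: [0.743, 0.669, -0.0, -0.0]
wrist_force: [0.7, 0.4, -2.1]
width: 31.3
finger_force: 40.8
```

Run:
```python
from h import *
np.set_printoptions(precision=1,suppress=True)
Z={"vice":0,"bed":16,"jaw":27,"knob_grip":67,"block_center":0}
goto(None)
p,M=cam("wrist"); save(p,"w3.png")
for k,z in Z.items():
    for r in eyes.place_of(p,k)[:2]: print(k,np.array(r["at"]),round(r["confidence"],2),onz(p,M,r["at"],z))
```

```text
tcp [496.6  13.2 175.4] tooly deg -6.0 tilt [-0. -0.] q [-0.1 -0.2  2.  -0.   1.4 -0. ] w 31.3
block_center [317.  261.7] 0.64 [488. -87.   0.]
```

View pics/w3.png

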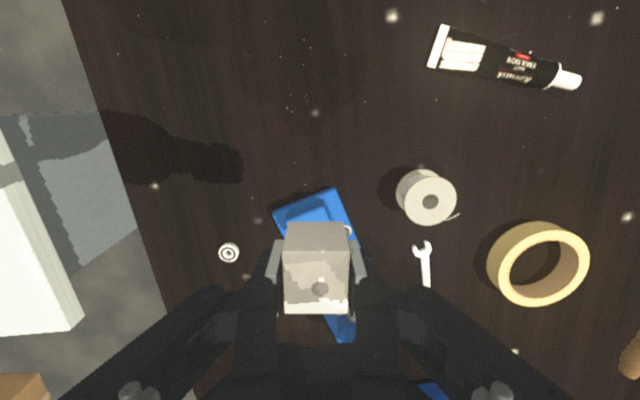

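The held block covers the vice in this view. I'll go past the vice so that it shows in the upper part of the picture, turning to the vice's yaw on the way.

Call:
{"fn": "drive_tool", "kwargs": {
  "plan": [
    [[0, 0, 0, -0.5, 0.15, -0.1, 0.2], [0, 0, 0, -0.8, 0.25, -0.1, 0.2], [0, 0, 0, -0.9, 0.27, -0.1, 0.2], [0, 0, 0, -0.9, 0.27, 0, 0.2], [0, 0, 0, -0.9, 0.27, 0, 0.2], [0, 0, 0, -0.6, 0.17, 0, 0.2], [0, 0, 0, -0.35, 0.1, 0, 0.2], [0, 0, -1, 0, 0, 0, 0.2], [0, 0, -1, 0, 0, 0, 0.2], [0, 0, -1, 0, 0, 0, 0.2], [0, 0, -1, 0, 0, 0, 0.2], [0, 0, 0, 0, 0, 0, 0.2]]
  ]
}}

```text
clock: 7.97
eef_pos: [536.2, -186.7, 187.4]
tcp_rot: [0.585, 0.811, 0.0, -0.0]
wrist_force: [0.6, -0.5, -1.0]
width: 31.4
finger_force: 40.8
```

Run:
```python
from h import *
np.set_printoptions(precision=1,suppress=True)
Z={"vice":0,"bed":16,"jaw":27,"knob_grip":67}
goto(None)
p,M=cam("wrist"); save(p,"w4.png")
for k,z in Z.items():
    for r in eyes.place_of(p,k)[:2]: print(k,np.array(r["at"]),round(r["confidence"],2),onz(p,M,r["at"],z))
```

```text
tcp [ 536.2 -186.7  187.4] tooly deg 18.38 tilt [-0.  0.] q [-0.5 -0.   1.8  0.   1.4 -0.8] w 31.4
vice [319.1  73.1] 0.59 [505.2 -81.5   0. ]
bed [318.1  30.2] 0.7 [493. -49.  16.]
bed [202.6  10. ] 0.68 [390.  -66.7  16. ]
jaw [318.7  61.3] 0.75 [502.1 -74.5  27. ]
knob_grip [312.1 183.9] 0.77 [ 529.4 -175.    67. ]
```

View pics/w4.png

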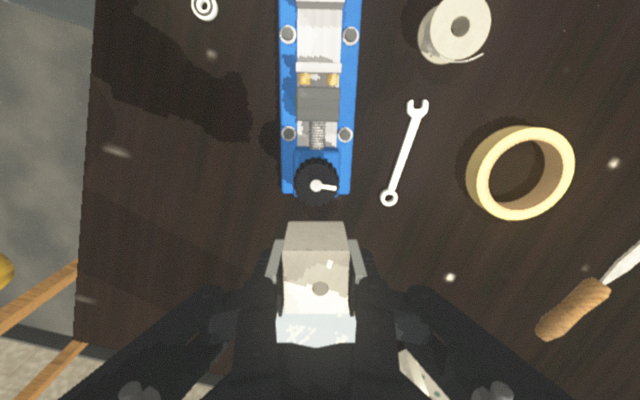

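The vice now stands upright in the picture: knob at (317,183), sprung jaw near (319,62), bed at (318,30). The tool yaw of 18.4° matches its axis. I'll back off once more to centre the bed.

Call:
{"fn": "drive_tool", "kwargs": {
  "plan": [
    [[0, 0, 0, -0.6, 0, 0, 0.2], [0, 0, 0, -0.8, 0, 0, 0.2], [0, 0, 0, -0.6, 0, 0, 0.2], [0, 0, 0, 0, 0, 0, 0.2], [0, 0, 0, 0, 0, 0, 0.2]]
  ]
}}

```text
clock: 8.63
eef_pos: [561.0, -264.6, 187.5]
tcp_rot: [0.587, 0.809, 0.0, -0.0]
wrist_force: [0.1, 0.7, -1.3]
width: 31.3
finger_force: 40.7
```

Run:
```python
from h import *
np.set_printoptions(precision=1,suppress=True)
Z={"vice":0,"bed":16,"jaw":27,"knob_grip":67}
goto(None)
p,M=cam("wrist"); save(p,"w5.png",(220,0,420,200),3)
for k,z in Z.items():
    for r in eyes.place_of(p,k)[:1]: print(k,np.array(r["at"]),round(r["confidence"],2),onz(p,M,r["at"],z))
h=cv2.cvtColor(p["pixels"],cv2.COLOR_RGB2HSV)
b=cv2.inRange(h,(95,120,50),(125,255,255)); b[215:]=0
n,l,st,_=cv2.connectedComponentsWithStats(b); 
P=np.argwhere(b)[:,::-1]
W=np.array([onz(p,M,q,12)[:2] for q in P]); r=cv2.minAreaRect(np.float32(W)); print(r,cv2.boxPoints(r))
```

```text
tcp [ 561.  -264.6  187.5] tooly deg 18.07 tilt [-0.  0.] q [-0.6  0.1  1.7  0.   1.4 -0.9] w 31.3
vice [316.9 260. ] 0.18 [ 595.8 -364.2    0. ]
knob_grip [314.3  81.2] 0.62 [ 529.8 -171.7   67. ]
((541.5095825195312, -202.3287811279297), (75.69829559326172, 208.17160034179688), 17.485118865966797) [[ 474.1 -114.4]
 [ 536.7 -313. ]
 [ 608.9 -290.2]
 [ 546.3  -91.7]]
```

View pics/w5.png

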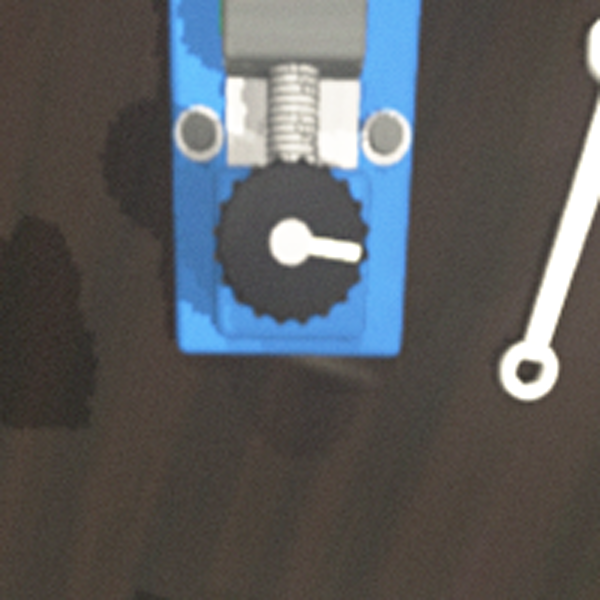

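Call:
{"fn": "drive_tool", "kwargs": {
  "plan": [
    [[0, 0, 0, 0.6, 0, 0, 0.2], [0, 0, 0, 0.9, 0, 0, 0.2], [0, 0, 0, 0.9, 0, 0, 0.2], [0, 0, 0, 0.6, 0, 0, 0.2], [0, 0, 0, 0.3, 0, 0, 0.2], [0, 0, 0, 0, 0, 0, 0.2], [0, 0, 0, 0, 0, 0, 0.2]]
  ]
}}

```text
clock: 9.47
eef_pos: [519.9, -138.3, 188.1]
tcp_rot: [0.586, 0.81, -0.0, 0.001]
wrist_force: [-0.2, 0.5, -0.6]
width: 31.3
finger_force: 40.8
```

Run:
```python
from h import *
np.set_printoptions(precision=1,suppress=True)
Z={"vice":0,"bed":16,"jaw":27,"knob_grip":67}
goto(None)
p,M=cam("wrist"); save(p,"w6.png",(220,0,420,220),2.7)
for k,z in Z.items():
    for r in eyes.place_of(p,k)[:1]: print(k,np.array(r["at"]),round(r["confidence"],2),onz(p,M,r["at"],z))
np.savez("w6",M=M,cx=p["cx"],cy=p["cy"],vertical_fov=p["vertical_fov"])
```

```text
tcp [ 519.9 -138.3  188.1] tooly deg 18.27 tilt [ 0.1 -0.1] q [-0.4 -0.1  1.9 -0.   1.4 -0.7] w 31.3
vice [319.4 124.5] 0.98 [505.7 -81.    0. ]
bed [316.   89.8] 0.79 [491.4 -49.8  16. ]
jaw [318.5 119.5] 0.64 [502.3 -74.8  27. ]
knob_grip [311.  232.3] 0.79 [ 527.2 -172.7   67. ]
```

View pics/w6.png

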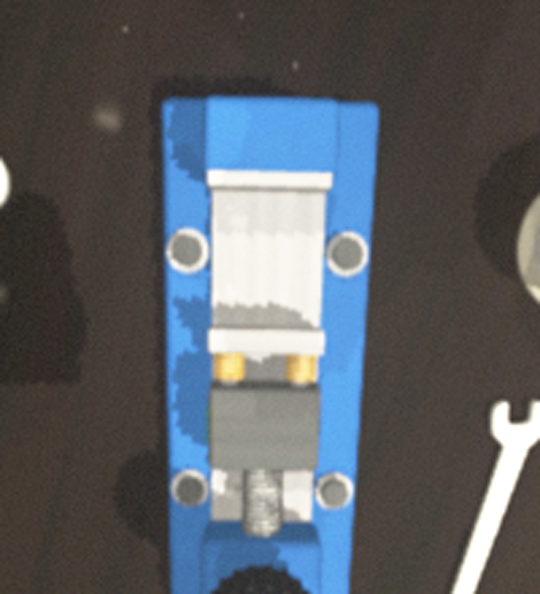

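Run:
```python
from h import *
np.set_printoptions(precision=1,suppress=True)
d=np.load("w6.npz"); p={k:float(d[k]) for k in("cx","cy","vertical_fov")}; M=d["M"]
q=lambda x,y,z: onz(p,M,(220+x/2.7,y/2.7),z)[:2]
L=[("fixL",209,187,38),("fixR",330,187,38),("jawL",209,329,38),("jawR",325,329,38),("bTL",163,100,12),("bTR",379,103,12),("bL",170,590,12),("bR",350,590,12)]
W={n:q(x,y,z) for n,x,y,z in L}; print(W)
an=lambda v: np.degrees(np.arctan2(-v[0],v[1]))
print("yaw",an(W["bTL"]-W["bL"]),an(W["bTR"]-W["bR"]))
f_=(W["fixL"]+W["fixR"])/2; j=(W["jawL"]+W["jawR"])/2; m=(f_+j)/2
print("width",np.linalg.norm(W["fixL"]-W["fixR"]),"gap",f_-j,np.linalg.norm(f_-j),"mid",m,"axis",an(f_-j))
e=(W["bTL"]+W["bTR"])/2; a=np.radians(18.4); u=np.array([-np.sin(a),np.cos(a)])
print("end mid",e,"origin from end",e-103*u,"mid27.. from end",e-75*u, "knob guess",e-196*u)
goto([*m,100],18.4)
```

```text
{'fixL': array([470.8, -39.6]), 'fixR': array([508.1, -27.2]), 'jawL': array([484. , -82.4]), 'jawR': array([521.9, -69.8]), 'bTL': array([445.4, -16.4]), 'bTR': array([516.5,   6.2]), 'bL': array([ 499. , -192.2]), 'bR': array([ 571.3, -168.2])}
yaw 16.977188075936617 17.460975536929688
width 39.38907901452403 gap [-13.5  42.7] 44.82700593032607 mid [496.2 -54.7] axis 17.54254089981201
end mid [480.9  -5.1] origin from end [ 513.4 -102.8] mid27.. from end [504.6 -76.3] knob guess [ 542.8 -191.1]
tcp [ 520.  -139.6  187.7] tooly deg 18.12 tilt [ 0. -0.] q [-0.4 -0.1  1.9 -0.   1.4 -0.7] w 31.3
shift units [2.2 0.1 2.2]
turn z units -0.046
```

Call:
{"fn": "drive_tool", "kwargs": {
  "plan": [
    [[0, 0, 0.13, 0.5, 0.09, 0, 0.2], [0, 0, 0, 0.8, 0, 0, 0.2], [0, 0, 0, 0.6, 0, 0, 0.2], [0, 0, 0, 0.3, 0, 0.3, 0.2], [0, 0, 0, 0, 0, 0.7, 0.2], [0, 0, 0, 0, 0, 0.7, 0.2], [0, 0, 0, 0, 0, 0.5, 0.2], [0, 0, 0, 0, 0, 0.2, 0.2], [0, 0, 0, 0, 0, 0, 0.2], [0, 0, 0, 0, 0, 0, 0.2]]
  ]
}}

```text
clock: 10.55
eef_pos: [496.8, -54.0, 91.7]
tcp_rot: [0.592, 0.806, -0.0, -0.0]
wrist_force: [-0.1, 0.5, -1.0]
width: 31.4
finger_force: 40.8
```

Run:
```python
from h import *
np.set_printoptions(precision=3,suppress=True)
goto([496.2,-54.7,46],17.4)
```

```text
tcp [496.8 -54.   91.7] tooly deg 17.38 tilt [-0.02 -0.  ] q [-0.26 -0.09  2.04 -0.    1.19 -0.56] w 31.4
shift units [-0.012 -0.018  1.144]
turn z units -0.004
```

Call:
{"fn": "drive_tool", "kwargs": {
  "plan": [
    [[0, 0, 0, -0.012, -0.018, 0.3, 0.2], [0, 0, 0, 0, 0, 0.3, 0.2], [0, 0, 0, 0, 0, 0.25, 0.2], [0, 0, 0, 0, 0, 0.15, 0.2], [0, 0, 0, 0, 0, 0.1, 0.2], [0, 0, 0, 0, 0, 0.04, 0.2], [0, 0, 0, 0, 0, 0, 0.2], [0, 0, 0, 0, 0, 0, 0.2]]
  ]
}}

```text
clock: 11.22
eef_pos: [496.2, -54.2, 46.3]
tcp_rot: [0.592, 0.806, 0.0, 0.0]
wrist_force: [0.5, 0.0, -1.2]
width: 31.0
finger_force: 40.8
```

Run:
```python
from h import *
np.set_printoptions(precision=1,suppress=True)
goto([496.2,-54.7,45],17.4)
p,M=cam("wrist"); save(p,"w7.png",(200,120,440,320),3)
```

```text
tcp [496.2 -54.2  46.3] tooly deg 17.42 tilt [ 0. -0.] q [-0.3 -0.   2.1 -0.   1.1 -0.6] w 31.0
shift units [-0. -0.  0.]
turn z units 0.003
```

View pics/w7.png

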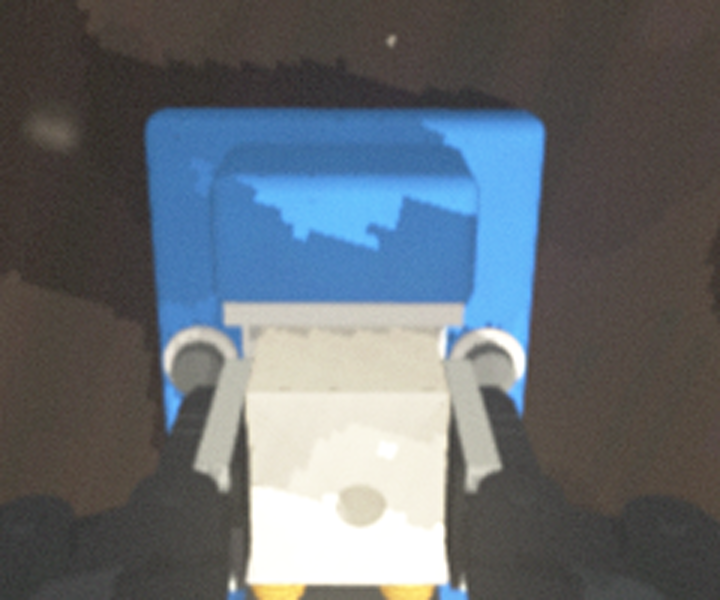

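The block sits centred between the jaws with a small gap at the fixed jaw, and the fingers are clear. I'll lower it the last millimetre, release and rise.

Call:
{"fn": "drive_tool", "kwargs": {
  "plan": [
    [[0, 0, 0, 0, 0, 0.03, 0.2], [0, 0, 0, 0, 0, 0, 0.2], [0, 0, 0, 0, 0, 0, 0.45], [0, 0, 0, 0, 0, 0, 0.6], [0, 0, 0, 0, 0, 0, 0.65], [0, 0, 0, 0, 0, -0.2, 0.7], [0, 0, 0, 0, 0, -0.6, 0.8], [0, 0, 0, 0, 0, -0.8, 1], [0, 0, 0, 0, 0, -0.9, 1], [0, 0, 0, -0.3, 0, -0.6, 1], [0, 0, 0, 0, 0, 0, 1], [0, 0, 0, 0, 0, 0, 1]]
  ]
}}

```text
clock: 12.27
eef_pos: [501.1, -66.3, 171.9]
tcp_rot: [0.592, 0.806, 0.001, 0.003]
wrist_force: [-0.9, -0.3, -1.0]
width: 85.4
finger_force: 0.0
```

Run:
```python
from h import *
np.set_printoptions(precision=2,suppress=True)
a=np.radians(17.4);u=np.array([-np.sin(a),np.cos(a)])
goto(None)
for c in("wrist","top"):
    p,M=cam(c)
    for k,z in(("block_center",33),("knob_grip",67),("jaw",27)):
        for r in eyes.place_of(p,k)[:1]: print(c,k,np.array(r["at"]),round(r["confidence"],2),onz(p,M,r["at"],z))
    if c=="wrist": save(p,"w8.png",(200,60,440,260),3)
```

```text
tcp [501.1 -66.3 171.9] tooly deg 17.38 tilt [ 0.3  -0.08] q [-0.28 -0.18  1.97  0.    1.34 -0.58] w 85.4
wrist block_center [310.3 166.1] 0.67 [489.86 -43.89  33.  ]
wrist knob_grip [312.1 307.6] 0.56 [ 531.19 -170.58   67.  ]
top block_center [367.8 236.7] 0.78 [497.74 -55.5   33.  ]
top jaw [344.7 187.9] 0.67 [601.53  -6.87  27.  ]
```

View pics/w8.png

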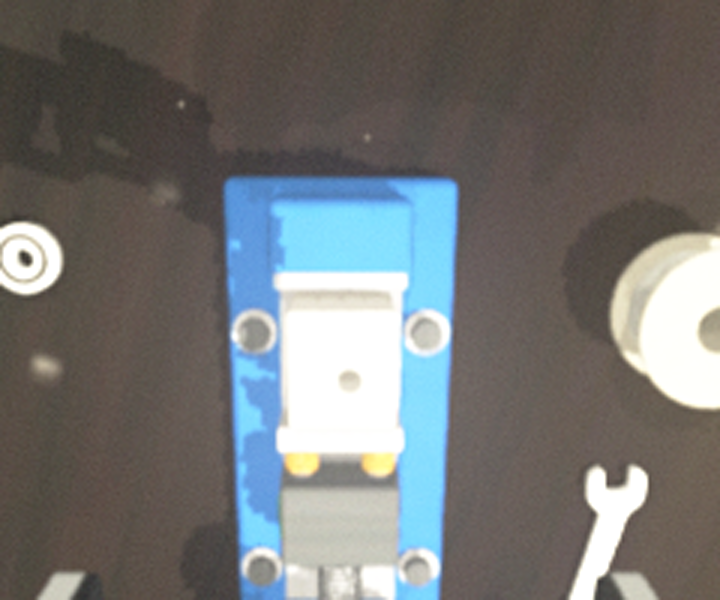

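The block stands upright between the open jaws with the fingers clear, and the carriage, bearing, reel and spanner are unmoved. I'll find the knob precisely by colour, with no more viewing.

Call:
{"fn": "drive_tool", "kwargs": {
  "plan": [
    [[0, 0, 0, -0.5, -0.02, 0, 1], [0, 0, 0, -0.8, -0.02, 0, 1], [0, 0, 0, -0.8, -0.02, 0, 1], [0, 0, 0, -0.6, 0, 0, 1], [0, 0, 0, -0.4, 0, 0, 1], [0, 0, 0, 0, 0, 0, 1], [0, 0, 0, 0, 0, 0, 1]]
  ]
}}

```text
clock: 13.25
eef_pos: [534.2, -184.7, 168.4]
tcp_rot: [0.592, 0.806, 0.0, -0.001]
wrist_force: [0.1, -0.3, -0.4]
width: 85.3
finger_force: 0.0
```

```bash
cat > knob.py <<'E'
from h import *
np.set_printoptions(precision=2,suppress=True)
goto(None)
p,M=cam("wrist")
for r in eyes.place_of(p,"knob_grip")[:1]: print(r,onz(p,M,r["at"],67))
im=p["pixels"]; h=cv2.cvtColor(im,cv2.COLOR_RGB2HSV)
blue=cv2.inRange(h,(95,110,30),(125,255,255)); dark=((im.max(2)<75)&(blue==0)).astype(np.uint8)
u0,v0=[int(x) for x in proj(p,M,[532,-172,80])]; print("guess px",u0,v0)
rad=f(p)*19/(np.linalg.norm(M[:3,3]-[532,-172,80]))
print("rad",rad)
g=cv2.GaussianBlur(cv2.cvtColor(im,cv2.COLOR_RGB2GRAY),(3,3),0)
# best disc: dark fraction inside minus ring outside
best=[]
yy,xx=np.mgrid[:400,:640]
for du in np.arange(-10,10.1,.5):
  for dv in np.arange(-12,12.1,.5):
    d=np.hypot(xx-u0-du,yy-v0-dv); i=d<rad; o=(d>rad+.5)&(d<rad+4)
    best.append((dark[i].mean()-dark[o].mean(),u0+du,v0+dv))
best.sort(reverse=True); b=np.array(best[:8]); print(b[0],"mean",b.mean(0))
print("world z80",onz(p,M,b.mean(0)[1:],80))
w=cv2.inRange(h,(0,0,170),(180,60,255))*(np.hypot(xx-b[0,1],yy-b[0,2])<rad*.95)
print("white",[ (onz(p,M,q,81)) for q in [np.argwhere(w)[:,::-1].mean(0)]], w.astype(bool).sum())
for k in range(-24,25,4): print("".join("#" if dark[v0+k,u0+j] else ("w" if w[v0+k,u0+j] else ("b" if blue[v0+k,u0+j] else ".")) for j in range(-36,37,2)))
E
python3 knob.py
```

```text
tcp [ 534.2 -184.7  168.4] tooly deg 17.35 tilt [-0.06  0.07] q [-0.46 -0.02  1.83  0.    1.33 -0.77] w 85.3
{'at': [313.8, 192.2], 'confidence': 0.68} [ 529.56 -173.92   67.  ]
guess px 317 195
rad 24.283970616595717
[  0.5 317.  189.5] mean [  0.49 316.75 189.06]
world z80 [ 529.8  -166.75   80.  ]
white [array([ 535.57, -170.37,   81.  ])] 220
bbbbbbbbbb################.bbbbbbbbbb
bbbbbbbbb.#################.bbbbbbbbb
bbbbbbbb#####################bbbbbbbb
bbbbbbb#######################bbbbbbb
bbbbbbb#######################bbbbbbb
bbbbbb.########.wwwww.########.bbbbbb
bbbbbbb########wwwwwwwwwwwwww..bbbbbb
bbbbbbb########.wwwww..wwwwww.bbbbbbb
######bb#####################..######
##############################.#..###
#####################################
#####################################
#####################################
```

Call:
{"fn": "drive_tool", "kwargs": {
  "plan": [
    [[0, 0, 0, 0.32, 0.04, 0, 1], [0, 0, -1, 0, 0, 0, 1], [0, 0, -1, 0, 0, 0, 1], [0, 0, -1, 0, 0, 0, 1], [0, 0, -1, 0, 0, 0, 1], [0, 0, -1, 0, 0, 0, 1], [0, 0, -1, 0, 0, 0, 1], [0, 0, -1, 0, 0, 0, 1], [0, 0, -1, 0, 0, 0, 1], [0, 0, -1, 0, 0, 0, 1], [0, 0, -1, 0, 0, 0, 1], [0, 0, 0, 0, 0, 0, 1]]
  ]
}}

```text
clock: 14.35
eef_pos: [531.7, -170.0, 168.9]
tcp_rot: [0.108, 0.994, 0.0, -0.0]
wrist_force: [0.5, 0.0, 0.3]
width: 85.6
finger_force: 0.0
```

Call:
{"fn": "drive_tool", "kwargs": {
  "plan": [
    [[0, 0, -1, 0, 0, 0, 1], [0, 0, -1, 0, 0, 0, 1], [0, 0, -1, 0, 0, 0, 1], [0, 0, -1, 0, 0, 0, 1], [0, 0, -1, 0, 0, 0, 1], [0, 0, -1, 0, 0, 0, 1], [0, 0, -1, 0, 0, 0, 1], [0, 0, -1, 0, 0, 0, 1], [0, 0, -1, 0, 0, 0, 1], [0, 0, -1, 0, 0, 0, 1], [0, 0, 0, 0, 0, 0, 1], [0, 0, 0, 0, 0, 0, 1]]
  ]
}}

```text
clock: 15.35
eef_pos: [531.9, -171.0, 168.9]
tcp_rot: [-0.401, 0.916, 0.0, 0.0]
wrist_force: [0.4, 0.8, -0.5]
width: 85.4
finger_force: 0.0
```

```bash
python3 knob.py
cat > tab.py <<'E'
from h import *
import sys
np.set_printoptions(precision=2,suppress=True)
a=np.radians(17.4); u=np.array([-np.sin(a),np.cos(a)]); fx=np.array([-np.cos(a),-np.sin(a)])
def look(show=False):
    for c in("top","side"):
        p,M=cam(c); h=cv2.cvtColor(p["pixels"],cv2.COLOR_RGB2HSV)
        q=[proj(p,M,[*(np.array([496.3,-54.5])+t*u+x*fx),28]) for t in(-75,-10) for x in(12,40)]
        q=np.array(q); lo=q.min(0).astype(int)-2; hi=q.max(0).astype(int)+3
        s=h[lo[1]:hi[1],lo[0]:hi[0]]
        g=cv2.inRange(s,(40,70,40),(88,255,255))>0; r=(cv2.inRange(s,(0,110,50),(9,255,255))|cv2.inRange(s,(170,110,50),(180,255,255)))>0
        print(c,"roi",lo,hi,"green",g.sum(),(np.argwhere(g).mean(0)[::-1]+lo if g.any() else ""),"red",r.sum())
        for r_ in eyes.recognise(p,"tab")[:1]: print("  rec",np.array(r_["at"]),round(r_["confidence"],2))
s=ctrl.read_state(); print("t",s["clock"],"q6",s["joint_positions"][5],"w",s["width"],"F",s["wrist_force"],"T",s["torque"])
look()
E
python3 tab.py
```

```text
tcp [ 531.9 -171.   168.9] tooly deg 137.22 tilt [-0.    0.01] q [-0.44 -0.04  1.85  0.    1.33 -2.84] w 85.4
{'at': [310.8, 204.1], 'confidence': 0.95} [ 534.48 -172.82   67.  ]
guess px 313 208
rad 23.814550708222566
[  0.6 315.5 202. ] mean [  0.59 315.38 202.31]
world z80 [ 527.33 -174.91   80.  ]
white [array([ 533.97, -171.01,   81.  ])] 182
#.bbbbbbbbbb###############bbbbbbbb..
.bbbbbbbbb###################bbbbbb..
bbbbbbbbb#####################bbb....
bbbbbbbb#######################b.....
bbbbbbbb#######################......
#.bbbbb.########.wwww.#########......
#####bb.#######.wwwwwww########......
################wwwwww.#######.......
##############.www...########........
############.www.############........
############...###########....bbbbb..
########################.....bbbbbb..
################.##########.bbbbbbbb.
t 15.45 q6 -2.840768413345447 w 85.01793323083179 F [0.11 0.1  0.41] T [ 0.04 -0.01 -0.  ]
top roi [371 231] [410 258] green 8 [396.5  240.25] red 182
side roi [350 171] [372 190] green 0  red 0
```

Call:
{"fn": "drive_tool", "kwargs": {
  "plan": [
    [[0, 0, -1, 0.02, -0.01, 0.5, 1], [0, 0, 0, 0, 0, 0.7, 1], [0, 0, 0, 0, 0, 0.7, 1], [0, 0, 0, 0, 0, 0.4, 1], [0, 0, 0, 0, 0, 0.15, 1], [0, 0, 0, 0, 0, 0, 0.6], [0, 0, 0, 0, 0, 0, 0.52], [0, 0, 0, 0, 0, 0, 0.45], [0, 0, 0, 0, 0, 0, 0.4], [0, 0, 0, 0, 0, 0, 0.3], [0, 0, 0, 0, 0, 0, 0.3], [0, 0, 0, 0, 0, 0, 0.3]]
  ],
  "grip_force": 40
}}

```text
clock: 16.65
eef_pos: [531.7, -172.3, 73.0]
tcp_rot: [-0.449, 0.893, 0.001, -0.0]
wrist_force: [-5.7, 4.0, 9.0]
width: 36.9
finger_force: 40.5
```

```bash
python3 tab.py; python3 -c "
from h import *
goto(None)"
```

```text
t 16.65 q6 -2.950160017070228 w 36.876759315337075 F [-5.69  4.05  9.03] T [ 0.69  1.02 -0.05]
top roi [371 231] [410 258] green 3 [394. 241.] red 333
  rec [392.2 184.7] 0.64
side roi [350 171] [372 190] green 0  red 0
  rec [347.8 184.9] 0.28
tcp [ 531.7 -172.4   73. ] tooly deg 143.41 tilt [-0.07  0.07] q [-0.45  0.08  1.9   0.    1.16 -2.95] w 37.0
```

Call:
{"fn": "drive_tool", "kwargs": {
  "plan": [
    [[0, 0, 0, 0, 0.02, -0.02, 0.3], [0, 0, 0.5, 0, 0, 0, 0.3], [0, 0, 1, 0, 0, 0, 0.3], [0, 0, 1, 0, 0, 0, 0.3], [0, 0, 1, 0, 0, 0, 0.3], [0, 0, 1, 0, 0, 0, 0.3], [0, 0, 0, 0, 0, 0, 0.3]]
  ]
}}

```text
clock: 17.43
eef_pos: [531.5, -172.2, 73.1]
tcp_rot: [-0.228, 0.974, 0.0, 0.0]
wrist_force: [-2.9, 2.0, 4.2]
width: 36.7
finger_force: 41.0
```

```bash
python3 tab.py; python3 -c "
from h import *
goto(None)"
```

```text
t 17.4333 q6 -2.4769397965255577 w 36.732396845530204 F [-2.93  2.01  4.17] T [ 0.42  0.53 -0.14]
top roi [371 231] [410 258] green 3 [394. 241.] red 337
side roi [350 171] [372 190] green 0  red 0
  rec [348.6 187. ] 0.74
tcp [ 531.6 -172.3   73.1] tooly deg 116.56 tilt [0.03 0.02] q [-0.45  0.08  1.91  0.    1.16 -2.48] w 37.2
```

Call:
{"fn": "drive_tool", "kwargs": {
  "plan": [
    [[0, 0, 1, 0, 0, 0, 0.3], [0, 0, 1, 0, 0, 0, 0.3], [0, 0, 1, 0, 0, 0, 0.3], [0, 0, 1, 0, 0, 0, 0.3], [0, 0, 1, 0, 0, 0, 0.3], [0, 0, 1, 0, 0, 0, 0.3], [0, 0, 1, 0, 0, 0, 0.3], [0, 0, 1, 0, 0, 0, 0.3], [0, 0, 1, 0, 0, 0, 0.3], [0, 0, 1, 0, 0, 0, 0.3], [0, 0, 0, 0, 0, 0, 0.3]]
  ]
}}

```text
clock: 18.55
eef_pos: [531.6, -172.1, 73.0]
tcp_rot: [0.289, 0.957, 0.0, 0.0]
wrist_force: [-4.2, 4.3, 6.3]
width: 36.4
finger_force: 41.2
```

```bash
python3 tab.py
python3 - <<'E'
from h import *
np.set_printoptions(precision=1,suppress=True)
p,M=cam("side"); a=np.radians(17.4); u=np.array([-np.sin(a),np.cos(a)]); fx=np.array([-np.cos(a),-np.sin(a)])
for t in(-60,-45,-30): print(t,[np.array(proj(p,M,[*(np.array([496.3,-54.5])+t*u+x*fx),28])) for x in(20,28)])
h=cv2.cvtColor(p["pixels"],cv2.COLOR_RGB2HSV)
for v in range(172,192): print(v," ".join("%3d/%3d"%tuple(h[v,c,[0,1]]) for c in range(346,372,1)))
E
```

```text
t 18.55 q6 -1.4310049692518414 w 36.391642998018284 F [-4.17  4.31  6.34] T [ 0.56  0.6  -0.07]
top roi [371 231] [410 258] green 6 [392.83 241.33] red 339
  rec [391.7 184.6] 0.4
side roi [350 171] [372 190] green 0  red 0
-60 [array([357. , 177.1]), array([359.8, 176.8])]
-45 [array([358.4, 180.1]), array([361.3, 179.8])]
-30 [array([359.9, 183.1]), array([362.8, 182.8])]
172  10/  6  18/ 10  23/  8   0/  2 108/ 48 107/ 95 106/101 107/ 96 107/ 75 107/ 56 107/ 69 106/117 106/137 109/ 85   6/ 35  12/ 60  12/ 49  12/ 52  14/ 45  12/ 47   9/ 52  11/ 59  11/ 61  11/ 61  10/ 63  10/ 60
173  15/ 10  20/ 11  18/ 10  30/  7  60/  2 105/ 13 108/ 11 108/ 11 110/  7 100/  6 105/ 13 108/ 56 107/ 87 109/ 55   0/ 19   8/ 47  11/ 46  17/ 40  15/ 44  14/ 46  12/ 51  11/ 53  10/ 56  10/ 57   9/ 59   6/ 53
174  25/ 10  24/  8  24/  9  30/  8  30/  9  30/  9  23/  9  23/  9  15/  9  23/  9  23/  9  60/  2 120/  2 105/  5 126/ 15   7/ 35   8/ 49  11/ 47  11/ 47  13/ 49  11/ 46   9/ 53  12/ 53  11/ 57  12/ 53   6/ 56
175  30/  8  25/ 10  24/  8  30/  8  30/  9  24/ 11  24/ 11  23/  9  23/  9  15/  9  15
[... 2816 characters left out ...]
 106/112 104/155 105/146 115/ 56  11/ 55  10/ 59   9/ 55  11/ 56
189 143/  5  12/ 17  17/ 21  16/ 21  16/ 21  17/ 22  17/ 23  17/ 24  17/ 23  17/ 24  17/ 23  17/ 22  16/ 23  17/ 22  18/ 22  18/ 22  15/ 17 112/ 31 104/130 103/153 104/151 108/128 137/ 26   9/ 55   9/ 52  10/ 56
190 110/ 35  10/ 12  16/ 20  16/ 22  17/ 22  17/ 23  16/ 23  17/ 23  18/ 22  17/ 23  17/ 23  16/ 23  18/ 22  17/ 23  17/ 23  16/ 23  16/ 18 115/ 15 106/108 105/131 105/136 105/144 113/ 80   7/ 51   9/ 57  13/ 65
191 110/ 29  12/ 11  17/ 18  17/ 22  17/ 23  16/ 22  17/ 23  17/ 22  17/ 22  17/ 22  16/ 23  17/ 22  17/ 19  16/ 20  16/ 20  16/ 20  15/ 14 126/  6 109/ 41 108/ 44 108/ 51 107/ 87 111/ 46   3/ 33  11/ 56  12/ 61
```

The side view shows the blue base strip in front of the carriage (columns 358-363, rows 176-184) unobstructed and with no green yet. I'll go on turning.

Call:
{"fn": "drive_tool", "kwargs": {
  "plan": [
    [[0, 0, 1, 0, 0, 0, 0.3], [0, 0, 1, 0, 0, 0, 0.3], [0, 0, 1, 0, 0, 0, 0.3], [0, 0, 1, 0, 0, 0, 0.3], [0, 0, 1, 0, 0, 0, 0.3], [0, 0, 1, 0, 0, 0, 0.3], [0, 0, 1, 0, 0, 0, 0.3], [0, 0, 1, 0, 0, 0, 0.3], [0, 0, 1, 0, 0, 0, 0.3], [0, 0, 1, 0, 0, 0, 0.3], [0, 0, 1, 0, 0, 0, 0.3], [0, 0, 0, 0, 0, 0, 0.3]]
  ]
}}

```text
clock: 19.8
eef_pos: [531.7, -172.0, 73.0]
tcp_rot: [0.764, 0.645, 0.001, -0.0]
wrist_force: [-2.9, 3.8, 6.0]
width: 36.8
finger_force: 41.2
```

```bash
cat > tab.py <<'E'
from h import *
np.set_printoptions(precision=2,suppress=True)
s=ctrl.read_state(); print("t",s["clock"],"turned",s["joint_positions"][5]+2.95,"w",s["width"],"F",s["wrist_force"],"T",s["torque"])
p,M=cam("side"); h=cv2.cvtColor(p["pixels"],cv2.COLOR_RGB2HSV)
s=h[168:196,340:378]; g=cv2.inRange(s,(35,50,30),(92,255,255))>0; r=(cv2.inRange(s,(0,90,50),(9,255,255))|cv2.inRange(s,(165,90,50),(180,255,255)))>0
print("side green",g.sum(),[(x+340,y+168) for y,x in np.argwhere(g)][:12],"red",r.sum())
for v in range(175,187): print(v," ".join("%3d/%3d"%tuple(h[v,c,[0,1]]) for c in range(355,367)))
E
python3 tab.py
```

```text
t 19.8 turned 2.670933065619654 w 36.760139584350114 F [-2.85  3.83  6.04] T [ 0.63  0.5  -0.04]
side green 0 [] red 0
175  21/ 11  24/  8  18/  8  12/  9   9/ 13   8/ 16  10/ 40  10/ 49   8/ 45  14/ 44  12/ 50  10/ 52
176  21/ 11  17/ 11  17/ 11  15/ 13  10/ 10   0/  8   0/ 18   8/ 45  11/ 46  12/ 43   9/ 53   9/ 54
177  10/  9   6/  8  10/  9   6/  8 117/ 15 109/ 63 108/103 132/ 20  11/ 46   8/ 45   9/ 55  11/ 56
178  15/  6  12/  8  18/  8   0/  2 109/ 57 105/123 105/149 110/100   5/ 26   8/ 45   9/ 52  12/ 52
179  17/ 15  16/ 18  18/ 20  13/ 14 111/ 22 107/ 70 105/123 107/126 120/ 30   9/ 43   7/ 52   9/ 52
180  16/ 21  17/ 21  17/ 19  19/ 16  18/ 15 150/  2 107/ 62 105/133 110/102  10/ 38   7/ 52   9/ 56
181  25/ 13  30/ 11  30/  9  30/  8  30/  9  12/  5 107/ 43 105/117 107/127 133/ 26   9/ 53  13/ 49
182  17/ 21  28/ 12  30/  6  30/  6  30/  7  30/  9 150/  2 107/ 62 106/132 113/ 83  10/ 46   9/ 50
183  17/ 21  17/ 21  30/  8  30/  4  30/  5  30/  7  14/ 11 109/ 26 107/103 110/ 95   5/ 34  11/ 61
184  17/ 21  17/ 19  30/  5  30/  2  30/  3  30/  6  30/ 10  17/ 10 107/ 42 107/112 129/ 30   9/ 59
185  30/  8  30/  6  30/  4  30/  4  30/  4  30/  5  30/  7  18/ 12 109/ 23 107/110 110/102   0/ 27
186  30/  4  30/  4  30/  3  30/  4  30/  4  30/  3  30/  2  30/ 10   9/  8 108/ 90 106/146 116/ 59
```

Call:
{"fn": "drive_tool", "kwargs": {
  "plan": [
    [[0, 0, 1, 0, 0, 0, 0.3], [0, 0, 1, 0, 0, 0, 0.3], [0, 0, 1, 0, 0, 0, 0.3], [0, 0, 0, 0, 0, 0, 0.3]]
  ]
}}

```text
clock: 20.18
eef_pos: [531.8, -172.0, 73.1]
tcp_rot: [0.855, 0.518, 0.001, -0.0]
wrist_force: [-2.7, 3.5, 5.0]
width: 37.0
finger_force: 41.2
```

```bash
cat > tab.py <<'E'
from h import *
np.set_printoptions(precision=2,suppress=True)
s=ctrl.read_state(); print("t",s["clock"],"turned",s["joint_positions"][5]+2.95,"w",s["width"],"F",s["wrist_force"],"T",s["torque"])
p,M=cam("side"); h=cv2.cvtColor(p["pixels"],cv2.COLOR_RGB2HSV)
s=h[168:196,340:378]; g=cv2.inRange(s,(35,45,30),(92,255,255))>0; r=(cv2.inRange(s,(0,90,50),(9,255,255))|cv2.inRange(s,(165,90,50),(180,255,255)))>0
print("side green",g.sum(),[(x+340,y+168) for y,x in np.argwhere(g)][:12],"red",r.sum())
for r_ in eyes.recognise(p,"tab")[:1]: print("  rec",np.array(r_["at"]),round(r_["confidence"],2))
a=np.radians(17.4); u=np.array([-np.sin(a),np.cos(a)]); fx=np.array([-np.cos(a),-np.sin(a)])
p,M=cam("wrist"); h=cv2.cvtColor(p["pixels"],cv2.COLOR_RGB2HSV)
q=[proj(p,M,[*(np.array([496.3,-54.5])+(-40)*u+x*fx),28]) for x in(20,28)]; print("wrist expected tab px",np.array(q))
g=cv2.inRange(h,(40,70,30),(88,255,255)); n,l,st,c=cv2.connectedComponentsWithStats(g)
print("wrist green",[(c[i].round(),st[i,4]) for i in range(1,n) if st[i,4]>5])
for r_ in eyes.recognise(p,"tab")[:2]: print("  rec",np.array(r_["at"]),round(r_["confidence"],2))
cv2.imwrite("pics/last.png",p["pixels"][:,:,::-1])
E
python3 tab.py
```

```text
t 20.1833 turned 2.98508026840688 w 36.96997136343967 F [-2.69  3.55  5.02] T [ 0.61  0.47 -0.13]
side green 0 [] red 0
wrist expected tab px [[196.47 167.2 ]
 [188.35 176.32]]
wrist green []
  rec [140.7  77.6] 0.4
```

Call:
{"fn": "drive_tool", "kwargs": {
  "plan": [
    [[0, 0, 1, 0, 0, 0, 0.3], [0, 0, 1, 0, 0, 0, 0.3], [0, 0, 1, 0, 0, 0, 0.3], [0, 0, 0, 0, 0, 0, 0.3]]
  ]
}}

```text
clock: 20.72
eef_pos: [531.9, -172.0, 73.0]
tcp_rot: [0.926, 0.378, 0.001, -0.0]
wrist_force: [-1.7, 2.4, 4.9]
width: 36.7
finger_force: 41.1
```

```bash
cat >> tab.py <<'E'
q=np.mean(q,0).astype(int)
for v in range(q[1]-20,q[1]+21,3): print(v," ".join("%3d/%3d/%3d"%tuple(h[v,c]) for c in range(q[0]-24,q[0]+25,4)))
E
python3 tab.py
```

```text
t 20.7167 turned 3.2991710479440943 w 36.68084590966139 F [-1.73  2.4   4.86] T [ 0.62  0.45 -0.01]
side green 0 [] red 0
wrist expected tab px [[185.01 204.96]
 [180.91 215.45]]
wrist green []
190  19/158/216  20/149/224  21/130/237  23/135/248  21/ 19/136  30/ 20/142  25/ 21/146  25/ 23/143  33/ 18/142  20/ 16/140  24/ 18/141  27/ 20/143  30/ 11/134
193 107/132/224  18/119/202  23/150/248  24/146/253  25/ 22/140  30/ 14/142  27/ 18/141  21/ 23/145  14/ 20/142  24/ 18/139  21/ 18/142  25/ 20/137  33/ 17/137
196 105/153/238 105/156/236 110/ 67/209  18/107/167  30/ 18/141  27/ 20/141  30/ 21/145  27/ 18/144  27/ 19/136  30/ 18/142  26/ 14/143  27/ 19/136  39/ 18/138
199 104/151/241 104/157/237 105/162/235  42/ 10/126  30/ 16/140  33/ 16/144  25/ 19/144  30/ 18/143  25/ 20/138  30/ 14/143  33/ 18/139  25/ 20/137  33/ 17/138
202 105/158/238 105/159/238 105/155/231  35/ 20/140  23/ 22/140  40/ 17/139  34/ 14/144  27/ 17/136  19/ 20/141  20/ 16/140  38/ 15/138  30/ 17/134  21/ 13/140
205 108/106/123 106/157/226 106/145/214  26/ 15/137  15/ 14/141  26/ 14/143  22/ 19/147  27/ 19/136  30/ 1
[... 633 characters left out ...]
  84/ 10/125  33/ 19/136  26/ 15/133  25/ 20/141  23/ 21/143
220  17/ 63/ 73  15/ 64/ 72   8/ 51/ 75  19/ 70/ 69  19/ 63/ 69  12/ 54/ 71  13/ 43/ 71  13/ 66/ 70 126/ 18/ 71 107/ 79/132  35/ 12/131  25/ 21/144  33/ 18/138
223  16/ 66/ 66  12/ 63/ 73  14/ 59/ 73  14/ 52/ 73  11/ 50/ 71  14/ 40/ 71  15/ 64/ 72  21/ 57/ 71  14/ 53/ 72  14/ 56/ 77 107/ 78/102 104/ 34/129  30/ 19/136
226  14/ 54/ 71  14/ 57/ 67  11/ 58/ 70  12/ 64/ 68   8/ 52/ 73  12/ 65/ 67  18/ 66/ 66  11/ 62/ 70  17/ 70/ 69  20/ 44/ 70  10/ 52/ 73   8/ 39/ 72 106/ 88/124
229  15/ 64/ 64  15/ 60/ 68  18/ 55/ 69  13/ 63/ 73   9/ 50/ 71  16/ 55/ 70  10/ 55/ 69  14/ 71/ 68  16/ 47/ 71  11/ 62/ 70   5/ 45/ 68  15/ 47/ 65  11/ 62/ 70
```

From here the wrist camera is behind the vice, so the carriage could hide a popped tab. I'll let go, wind back half a turn in place so the camera comes to the front side, and look.

Call:
{"fn": "drive_tool", "kwargs": {
  "plan": [
    [[0, 0, 0, 0, 0, 0, 0.7], [0, 0, 0, 0, 0, 0, 1], [0, 0, 0, 0, 0, 0, 1], [0, 0, 0, 0, 0, 0, 1], [0, 0, -1, 0, 0, 0, 1], [0, 0, -1, 0, 0, 0, 1], [0, 0, -1, 0, 0, 0, 1], [0, 0, -1, 0, 0, 0, 1], [0, 0, -1, 0, 0, 0, 1], [0, 0, -1, 0, 0, 0, 1], [0, 0, -1, 0, 0, 0, 1], [0, 0, -1, 0, 0, 0, 1]]
  ]
}}

```text
clock: 21.92
eef_pos: [531.2, -172.5, 71.6]
tcp_rot: [0.69, 0.724, -0.0, 0.0]
wrist_force: [0.1, -0.8, 0.7]
width: 85.1
finger_force: 0.0
```

Call:
{"fn": "drive_tool", "kwargs": {
  "plan": [
    [[0, 0, -1, 0, 0, 0, 1], [0, 0, -1, 0, 0, 0, 1], [0, 0, -1, 0, 0, 0, 1], [0, 0, -1, 0, 0, 0, 1], [0, 0, -1, 0, 0, 0, 1], [0, 0, -1, 0, 0, 0, 1], [0, 0, -1, 0, 0, 0, 1], [0, 0, -1, 0, 0, 0, 1], [0, 0, -1, 0, 0, 0, 1], [0, 0, -1, 0, 0, 0, 1], [0, 0, -1, 0, 0, 0, 1], [0, 0, -1, 0, 0, 0, 1]]
  ]
}}

```text
clock: 22.92
eef_pos: [531.2, -172.5, 71.6]
tcp_rot: [0.133, 0.991, -0.0, 0.0]
wrist_force: [-0.0, -0.8, 1.5]
width: 85.3
finger_force: 0.0
```

Call:
{"fn": "drive_tool", "kwargs": {
  "plan": [
    [[0, 0, -1, 0, 0, 0, 1], [0, 0, -1, 0, 0, 0, 1], [0, 0, -1, 0, 0, 0, 1], [0, 0, -1, 0, 0, 0, 1], [0, 0, -1, 0, 0, 0, 1], [0, 0, -1, 0, 0, 0, 1], [0, 0, -1, 0, 0, 0, 1], [0, 0, -1, 0, 0, 0, 1], [0, 0, -1, 0, 0, 0, 1], [0, 0, -0.6, 0, 0, 0, 1], [0, 0, 0, 0, 0, 0, 1]]
  ]
}}

```text
clock: 23.83
eef_pos: [531.3, -172.5, 71.7]
tcp_rot: [-0.359, 0.933, -0.0, 0.0]
wrist_force: [-0.4, 0.4, 0.0]
width: 85.5
finger_force: 0.0
```

```bash
python3 tab.py; python3 -c "
from h import *
goto([531.7,-172.2,72])"
```

```text
t 23.8333 turned 0.19745135169101147 w 85.52852808380264 F [-0.38  0.41  0.02] T [0.02 0.   0.05]
side green 0 [] red 0
  rec [348.5 181.8] 0.24
wrist expected tab px [[438.78 259.84]
 [445.4  250.2 ]]
wrist green [(array([430., 254.]), np.int32(158))]
235 106/159/167 106/153/175 106/156/175 106/163/174 106/153/178 106/153/173 105/161/168 105/164/166 106/157/174 105/165/179 105/163/221 106/161/181 106/151/135
238 106/160/156 106/159/165 105/164/170 106/162/173 106/156/173 106/158/169 105/161/169 105/168/167 105/164/169 105/162/172 105/158/187 105/161/233 106/164/207
241 109/ 71/144 105/155/155 106/160/158 106/159/173 106/154/172 106/152/171 106/158/169 105/164/168 106/155/169 106/169/169 105/160/169 104/154/238 105/159/237
244  20/  8/ 99  30/  2/131 107/ 98/143 107/154/156 106/150/161 106/155/160 106/163/172 106/159/170 106/156/172 106/158/168 105/162/234 104/156/238 104/162/237
247  65/ 50/ 86  64/ 43/ 88  13/ 19/118 105/ 27/134 106/138/152 106/153/160 106/158/170 106/153/173 106/158/170 106/162/154 105/164/223 106/167/221 105/156/230
250  63/ 38/ 81  67/136/111  67/121/103  64/ 23
[... 833 characters left out ...]
 10/ 79  34/ 22/ 83  19/ 22/ 91  15/ 39/132  24/ 10/123  15/ 19/131  20/ 19/161
268  38/ 19/144  30/ 20/142  96/ 23/ 55 120/ 28/ 54  30/ 16/131  36/ 19/137  30/ 11/121  25/ 15/100  20/ 10/ 80  20/150/192  18/110/158  11/ 16/127  19/ 21/132
271  27/ 17/147  30/ 16/143  34/ 15/119 120/  9/ 54   0/  4/ 59  33/ 17/137  30/ 16/140  22/ 20/139  45/  9/118  19/107/141  20/159/196  16/ 31/155  21/ 19/134
274  27/ 16/142  33/ 21/146  24/ 18/143  75/ 20/ 51 120/  9/ 56  34/ 17/123  21/ 18/144  27/ 16/145  41/ 20/140  18/ 85/159  20/151/228  17/ 60/174  16/ 18/157
tcp [ 531.2 -172.4   71.7] tooly deg 131.95 tilt [ 0. -0.] q [-0.45  0.08  1.91 -0.    1.16 -2.75] w 85.6
shift units [-0.013 -0.004 -0.009]
```

With the camera at the front, the green tab end is seen at (430,254) as a 158 px patch lying within the dark face, not over the blue base. That means it is flush and hasn't popped. I'll regrasp here and turn in small steps while watching it.

Call:
{"fn": "drive_tool", "kwargs": {
  "plan": [
    [[0, 0, 0, -0.012, 0, -0.025, 0.6], [0, 0, 0, 0, 0, 0, 0.52], [0, 0, 0, 0, 0, 0, 0.45], [0, 0, 0, 0, 0, 0, 0.4], [0, 0, 0, 0, 0, 0, 0.3], [0, 0, 0, 0, 0, 0, 0.3], [0, 0, 0, 0, 0, 0, 0.3], [0, 0, 0.5, 0, 0, 0, 0.3], [0, 0, 1, 0, 0, 0, 0.3], [0, 0, 0.5, 0, 0, 0, 0.3], [0, 0, 0, 0, 0, 0, 0.3]]
  ]
}}

```text
clock: 24.95
eef_pos: [531.7, -172.2, 73.0]
tcp_rot: [-0.258, 0.966, -0.0, 0.0]
wrist_force: [-0.3, -0.2, 1.9]
width: 37.0
finger_force: 40.5
```

```bash
cat > tab2.py <<'E'
from h import *
np.set_printoptions(precision=2,suppress=True)
s=ctrl.read_state(); print("t",s["clock"],"q6",s["joint_positions"][5],"w",s["width"],"F",s["wrist_force"],"T",s["torque"])
p,M=cam("wrist"); h=cv2.cvtColor(p["pixels"],cv2.COLOR_RGB2HSV)
a=np.radians(17.4); u=np.array([-np.sin(a),np.cos(a)]); fx=np.array([-np.cos(a),-np.sin(a)])
P=lambda t,x,z: proj(p,M,[*(np.array([496.3,-54.5])+t*u+x*fx),z])
H=lambda o,t=-45: cv2.contourArea(cv2.convexHull(np.float32([P(t+e,x,z) for e in(-7.5,7.5) for x in(20,20+o) for z in(24,32)])))
print("model area flush %.0f popped %.0f overtight %.0f"%(H(.01),H(8),H(14)), "px",np.array(P(-45,20,28)))
c0=np.array(P(-45,20,28))
g=cv2.inRange(h,(40,70,30),(88,255,255)); n,l,st,c=cv2.connectedComponentsWithStats(g)
print("green",[(c[i].round(),st[i,4]) for i in range(1,n) if st[i,4]>5])
r=cv2.inRange(h,(0,140,50),(8,255,255))|cv2.inRange(h,(170,140,50),(180,255,255)); n,l,st,c=cv2.connectedComponentsWithStats(r)
print("red",[(c[i].round(),st[i,4]) for i in range(1,n) if st[i,4]>5 and np.hypot(*(c[i]-c0))<80])
E
python3 tab2.py
```

```text
t 24.95 q6 -2.539974129123537 w 37.027588991821766 F [-0.29 -0.23  1.94] T [ 0.04  0.14 -0.12]
model area flush 98 popped 437 overtight 701 px [437.48 233.04]
green [(array([435., 231.]), np.int32(179))]
red []
```

Call:
{"fn": "drive_tool", "kwargs": {
  "plan": [
    [[0, 0, 1, 0, 0, 0, 0.3], [0, 0, 1, 0, 0, 0, 0.3], [0, 0, 0, 0, 0, 0, 0.3]]
  ]
}}

```text
clock: 25.25
eef_pos: [531.7, -172.1, 72.9]
tcp_rot: [-0.156, 0.988, -0.0, 0.0]
wrist_force: [-0.1, -0.1, 3.6]
width: 36.7
finger_force: 40.5
```

```bash
python3 tab2.py
```

```text
t 25.25 q6 -2.330977137575666 w 36.720430970040624 F [-0.15 -0.06  3.59] T [ 0.01  0.2  -0.05]
model area flush 110 popped 465 overtight 742 px [437.95 209.54]
green [(array([436., 208.]), np.int32(190))]
red []
```

Call:
{"fn": "drive_tool", "kwargs": {
  "plan": [
    [[0, 0, 1, 0, 0, 0, 0.3], [0, 0, 1, 0, 0, 0, 0.3], [0, 0, 0, 0, 0, 0, 0.3]]
  ]
}}

```text
clock: 25.55
eef_pos: [531.7, -172.1, 73.0]
tcp_rot: [-0.053, 0.999, -0.0, 0.0]
wrist_force: [-2.2, 0.4, 3.2]
width: 36.8
finger_force: 40.6
```

```bash
python3 tab2.py
```

```text
t 25.55 q6 -2.123348503982153 w 36.81724458507056 F [-2.18  0.43  3.22] T [-0.06  0.18 -0.11]
model area flush 117 popped 487 overtight 776 px [432.83 185.82]
green [(array([431., 185.]), np.int32(207))]
red []
```

Call:
{"fn": "drive_tool", "kwargs": {
  "plan": [
    [[0, 0, 1, 0, 0, 0, 0.3], [0, 0, 1, 0, 0, 0, 0.3], [0, 0, 0, 0, 0, 0, 0.3]]
  ]
}}

```text
clock: 25.85
eef_pos: [531.7, -172.1, 72.9]
tcp_rot: [0.051, 0.999, -0.0, 0.0]
wrist_force: [-1.9, 0.6, 4.0]
width: 37.0
finger_force: 40.6
```

```bash
python3 tab2.py
```

```text
t 25.85 q6 -1.9148603274988842 w 37.03497292014613 F [-1.86  0.64  3.98] T [-0.04  0.24 -0.08]
model area flush 117 popped 499 overtight 798 px [421.87 163.09]
green [(array([421., 162.]), np.int32(207))]
red []
```

Call:
{"fn": "drive_tool", "kwargs": {
  "plan": [
    [[0, 0, 1, 0, 0, 0, 0.3], [0, 0, 1, 0, 0, 0, 0.3], [0, 0, 0, 0, 0, 0, 0.3]]
  ]
}}

```text
clock: 26.15
eef_pos: [531.7, -172.1, 73.0]
tcp_rot: [0.155, 0.988, -0.0, 0.0]
wrist_force: [-0.9, 0.7, 5.0]
width: 36.4
finger_force: 40.7
```

```bash
python3 tab2.py
```

```text
t 26.15 q6 -1.7059209769149697 w 36.413894097361975 F [-0.9   0.68  5.  ] T [ 0.05  0.23 -0.12]
model area flush 107 popped 499 overtight 803 px [405.09 142.49]
green [(array([405., 140.]), np.int32(208))]
red []
```

Call:
{"fn": "drive_tool", "kwargs": {
  "plan": [
    [[0, 0, 1, 0, 0, 0, 0.3], [0, 0, 1, 0, 0, 0, 0.3], [0, 0, 0, 0, 0, 0, 0.3]]
  ]
}}

```text
clock: 26.45
eef_pos: [531.7, -172.1, 72.9]
tcp_rot: [0.257, 0.966, 0.0, 0.0]
wrist_force: [-1.6, -0.2, 5.2]
width: 37.0
finger_force: 40.7
```

```bash
python3 tab2.py
```

```text
t 26.45 q6 -1.4967127137704963 w 37.01225124896142 F [-1.6  -0.21  5.17] T [ 0.05  0.22 -0.06]
model area flush 87 popped 484 overtight 791 px [383.14 125.59]
green [(array([383., 122.]), np.int32(242))]
red []
```

```bash
cat >> tab2.py <<'E'
n,l,st,c=cv2.connectedComponentsWithStats(g)
if n>1:
    i=1+np.argmax(st[1:,4]); Q=np.argwhere(l==i)[:,::-1]
    for z in(24,32):
        V=np.array([onz(p,M,q,z)[:2]-[496.3,-54.5] for q in Q]); print("z",z,"along y",np.percentile(V@u,[2,98]),"out x",np.percentile(V@fx,[2,98]))
    x,y,w,hh=st[i,:4]
    for v in range(y-6,y+hh+7,2): print(v,"".join("G" if g[v,c] else ("b" if 98<h[v,c,0]<118 and h[v,c,1]>90 else ("d" if h[v,c,2]<100 else ("+" if h[v,c,1]<50 else "o"))) for c in range(x-8,x+w+9)))
E
python3 tab2.py
```

```text
t 26.5 q6 -1.4993831281739507 w 36.868277119812305 F [-1.27  0.61  5.51] T [ 0.02  0.28 -0.11]
model area flush 88 popped 484 overtight 791 px [383.43 125.78]
green [(array([383., 122.]), np.int32(250))]
red []
z 24 along y [-50.84 -35.6 ] out x [18.67 23.42]
z 32 along y [-51.34 -36.82] out x [20.53 25.06]
104 bbbbbbbbbbbbbbbbbbbbbbbbbbbbbbbo++++++dddd
106 bbbbbbbbbbbbbbbbbbbbbbbbbbbbbb+++ddddddddd
108 bbbbbbbbbbbbbbbbbbbbbbbbbbbo+++ddddddddddd
110 bbbbbbbbbbbbbbbbbbbbbbbbbbG+++dddddddddddd
112 bbbbbbbbbbbbbbbbbbbbbbbbGGGGGGGGdddddddddd
114 bbbbbbbbbbbbbbbbbbbbboGGGGGGGGGGGddddddddd
116 bbbbbbbbbbbbbbbbbbboGGGGGGGGGGGGdddddddddd
118 bbbbbbbbbbbbbbbbbbGGGGGGGGGGGGdddddddddd+d
120 bbbbbbbbbbbbbbbbGGGGGGGGGGGGdddddddddddddd
122 bbbbbbbbbbbbbbGGGGGGGGGGGGddddddddddd+dddd
124 bbbbbbbbbbbbGGGGGGGGGGGGdddddddddddddddddd
126 bbbbbbbbbbGGGGGGGGGGGGdddddddddddddddddddd
128 bbbbbbbbGGGGGGGGGGGGoddddddddddddddddddddd
130 bbbbbbo+GGGGGGGGGGGddddddddddddddddddddddd
132 bbbbo++dddGGGGGGGddddddddddddddddddddddddd
134 bbo++dddddddGGdddddddddddddddddddddddddddd
136 o++ddddddddddddddddddddddddddddddddddddddd
138 +ddddddddddddddddddddddddddddddddd+ddddddd
140 +ddddddddddddddddddddddddddddddddddddddddd
```

The green now reaches the blue directly, so the tab stands about 3 mm out and may be on its way. I'll wait without turning and look again.

Call:
{"fn": "drive_tool", "kwargs": {
  "plan": [
    [[0, 0, 0, 0, 0, 0, 0.3], [0, 0, 0, 0, 0, 0, 0.3], [0, 0, 0, 0, 0, 0, 0.3], [0, 0, 0, 0, 0, 0, 0.3]]
  ]
}}

```text
clock: 26.88
eef_pos: [531.7, -172.1, 73.0]
tcp_rot: [0.256, 0.967, 0.0, 0.0]
wrist_force: [-0.6, 1.3, 5.5]
width: 37.2
finger_force: 40.7
```

```bash
python3 tab2.py | head -6
```

```text
t 26.8833 q6 -1.4996137026237746 w 37.24381517604236 F [-0.63  1.33  5.48] T [ 0.04  0.2  -0.12]
model area flush 88 popped 484 overtight 791 px [383.46 125.82]
green [(array([383., 122.]), np.int32(253))]
red []
z 24 along y [-50.83 -35.6 ] out x [18.37 23.44]
z 32 along y [-51.33 -36.82] out x [20.25 25.08]
```

Call:
{"fn": "drive_tool", "kwargs": {
  "plan": [
    [[0, 0, 1, 0, 0, 0, 0.3], [0, 0, 0, 0, 0, 0, 0.3], [0, 0, 0, 0, 0, 0, 0.3]]
  ]
}}

```text
clock: 27.18
eef_pos: [531.7, -172.1, 72.9]
tcp_rot: [0.306, 0.952, 0.0, 0.0]
wrist_force: [-2.1, 0.2, 4.6]
width: 36.9
finger_force: 40.7
```

```bash
python3 tab2.py
```

```text
t 27.1833 q6 -1.3947188948819416 w 36.900766549404814 F [-2.07  0.16  4.61] T [ 0.07  0.21 -0.09]
model area flush 74 popped 472 overtight 778 px [370.85 119.14]
green [(array([365., 111.]), np.int32(487))]
red []
z 24 along y [-50.77 -35.56] out x [20.17 29.49]
z 32 along y [-51.01 -36.52] out x [21.65 30.53]
90 ddddbbbbbbbbbbbbbbbbbbbbbbbbbbbbbbbbbbbbbbb++++
92 dddbbbbbbbbbbbbbbbbbbbbbbbbbbbbbbbbbbbbbbo+++++
94 dbbbbbbbbbbbbbbbbbbbbbbbbbbbbbbbbbbbbbbb+++++++
96 bbbbbbbbbbbbbbbbbbbbbbboGGGGobbbbbbbbbo+ddddddd
98 bbbbbbbbbbbbbbbbbbbbbbGGGGGGGGobbbbbo++dddddddd
100 bbbbbbbbbbbbbbbbbbbbGGGGGGGGGGGGGbb++dddddddddd
102 bbbbbbbbbbbbbbbbbboGGGGGGGGGGGGGGGGoddddddddddd
104 bbbbbbbbbbbbbbbbbGGGGGGGGGGGGGGGGGGGGGddddddddd
106 bbbbbbbbbbbbbbboGGGGGGGGGGGGGGGGGGGGGoodddddddd
108 bbbbbbbbbbbbbbGGGGGGGGGGGGGGGGGGGGGGooodddddddd
110 bbbbbbbbbbbboGGGGGGGGGGGGGGGGGGGGGooodddddd+dd+
112 bbbbbbbbbbbGGGGGGGGGGGGGGGGGGGGGooodddddddddd+d
114 bbbbbbbbboGGGGGGGGGGGGGGGGGGGGGoooddddddddddddd
116 bbbbbbbbGGGGGGGGGGGGGGGGGGGGGoodddddddddddddddd
118 bbbbbbbboGGGGGGGGGGGGGGGGGGGooddddddddddddddddd
120 bbbbbbbbbbbGGGGGGGGGGGGGGGooodddddddddddddddddd
122 bbbbbbbbbbbbboGGGGGGGGGGGoodddddddddddddddddddd
124 bbbbbbbbbbbbbbboGGGGGGGoooddddddddddddddddddddd
126 bbbbbbbbbbbbbbo++dGGGoooddddddddddddddddddddddd
128 bbbbbbbbbbbbb++dddddooddddddddddddddddddddddddd
130 bbbbbbbbbbbo++ddddddddddddddddddddddddddddddddd
132 bbbbbbbbbb++ddddddddddddddddddddddddddddddddddd
```

It has popped: green area 487 px against 472 for a popped tab in my model, about 8.5 mm out, with no red. I'll let go and rise.

Call:
{"fn": "drive_tool", "kwargs": {
  "plan": [
    [[0, 0, 0, 0, 0, 0, 0.6], [0, 0, 0, 0, 0, 0, 0.9], [0, 0, 0, 0, 0, 0, 1], [0, 0, 0, 0, 0, 0, 1], [0, 0, 0, 0, 0, -0.4, 1], [0, 0, 0, 0, 0, -0.8, 1], [0, 0, 0, 0, 0, -0.9, 1], [0, 0, 0, 0, 0, -0.6, 1], [0, 0, 0, 0, 0, -0.3, 1], [0, 0, 0, 0, 0, 0, 1], [0, 0, 0, 0, 0, 0, 1]]
  ]
}}

```text
clock: 28.15
eef_pos: [531.4, -172.0, 192.1]
tcp_rot: [0.309, 0.951, 0.0, -0.0]
wrist_force: [-0.8, 0.0, -1.8]
width: 85.4
finger_force: 0.0
```

```bash
python3 tab2.py | head -6
python3 - <<'E'
from h import *
np.set_printoptions(precision=1,suppress=True)
for c in("wrist","top"):
    p,M=cam(c)
    for k,z in(("block_center",33),("jaw",27),("solder_reel",0),("ball_bearing",0),("spanner",0)):
        for r in eyes.place_of(p,k)[:1]: print(c,k,np.array(r["at"]),round(r["confidence"],2),onz(p,M,r["at"],z))
E
```

```text
t 28.15 q6 -1.3893705384452182 w 85.40035109198652 F [-0.8   0.04 -1.82] T [-0.03  0.   -0.  ]
model area flush 15 popped 150 overtight 254 px [347.47 111.42]
green [(array([344., 107.]), np.int32(172))]
red []
z 24 along y [-50.78 -35.75] out x [20.18 29.56]
z 32 along y [-50.91 -36.3 ] out x [21.04 30.16]
wrist block_center [401.   77.1] 0.84 [492.6 -47.   33. ]
wrist jaw [380.6  97.2] 0.85 [497.2 -70.1  27. ]
wrist solder_reel [476.  152.4] 0.79 [611.7  -9.8   0. ]
wrist spanner [383.2 214.3] 0.69 [ 614.7 -132.     0. ]
top block_center [364.1 235.9] 0.52 [499.2 -47.9  33. ]
top jaw [375.4 238.4] 0.49 [495.5 -71.7  27. ]
top solder_reel [346.6 186.8] 0.71 [611. -12.   0.]
top ball_bearing [372.2 292.6] 0.58 [386.6 -67.9   0. ]
top spanner [398.2 186.2] 0.75 [ 615.1 -124.2    0. ]
```

```bash
python3 -c "
from station import ctrl
print(ctrl.job_done())"
```

```text
the job is handed in; nothing more can be done
None
```

The block is clamped in the vice with the green tab out and no red showing. The arm is clear, the reel, bearing and spanner have not moved, and the job was handed in at about 28 s.

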